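Unclip a battery pack from its sloping charger

ROBOT

A 6-joint arm with a two-finger parallel gripper is mounted at the origin on a cart in front of the work surface, level with it; the furniture and walls round the work are solid. World frame = base frame: x ahead of the robot, y to its left, z up, the work surface at z = 0. Lengths are in m, angles in rad, forces in N, time in s.
With the tool pointing down it reaches from about 0.35 to 0.775 m from the base axis. Payload 7.3 kg.
Tool frame: the origin (TCP) lies at the very end of the fingers, on their centre line; the grasp point (between the pads) lies 19 mm behind it; z points along the fingers, y is the line along which they close (so a half turn about z gives the same grasp; the last joint's range is limited). The gripper opens to 92 mm and grips with 3 to 60 N. Pads are 19 mm wide; open, the fingers measure 130 mm over their backs; the gripper's body (75 mm by 190 mm) begins 47 mm behind the grasp point.
Start: joints at [0.97, 0.342, 1.524, -0, 1.275, -0.146], TCP at [0.231, 0.472, 0.227] pointing down, gripper open.
Joint ranges: [-2.53, 2.53], [-0.77, 2.02], [0.04, 2.7], [-1, 4.14], [0.28, 2.66], [-3.11, 3.11]. Speed limits (rad/s): [2.57, 2.57, 3.14, 3.14, 3.14, 3.14].

INTERFACE

Orientations are given as [roll, pitch, yaw] about the fixed x, y, z axes, in that order (R = Rz(yaw) Ry(pitch) Rx(roll)).
In Python, from cell import * gives the robot as it stands.
- The arm moves only by the tool step_arm, never from a script. Its argument "commands" is a list of rows, each a list of 7 numbers: the opening, from 0 (shut) to 1 (fully open), then the shift along the world's x, y, z in cm, then the turn, a rotation vector about the world's x, y, z in rad. A call has 1 to 5 rows; each row is the pose to reach, as a shift and turn from the pose commanded when the call began; what a row does not reach only later rows make up. A row lasts 1/12 s, in which the tool goes at most 41.7 mm and 7.16 degrees, less where a joint would pass 70% of its speed; a pose out of reach is approached as far as the arm can. A call with a gripper value outside its range is refused whole. The fingers move at their own pace and stop on an object; "grip_force" is the grip in N (left out, the last holds). Time passes only in rows, so rows that repeat a pose let the fingers close. It gives the time, the measured TCP pose, the force, the opening and the grip force at its end, in the units of the state.
- observe(): the state, without advancing time (a new reading comes with each control period).
- read_camera(name): name is "scene" or "top" or "wrist"; returns the picture (400x640x3 uint8, red, green, blue); there is no depth.
- camera_model(name): a dict with "vfov" (degrees; the focal length in pixels is half the picture's height over the tangent of half this angle, whatever the lens; pixels are square), "cx", "cy" (the principal point, pixels), "world_to_cam" (4x4, takes a point from world to camera coordinates). Camera axes: x right, y up, looking along -z (the intrinsics and any distortion apply to the point x, -y, -z); pixel columns grow to the right and rows downward; lengths in m; the calibration is good to about 2 mm. A picture is of the moment at which its call begins: read the wrist's pose just before it. camera_model takes no time and is no camera call; for the wrist camera it gives the pose at the moment of the call.
- hand_in(): hands the job in; it is judged then, once.
The state is a dict: "time": time; "qpos": joint angles; "qvel": joint speeds; "joint_efforts": joint torques, N m; "tool_pos": TCP position; "tool_rot": TCP orientation; "contact_force": force on the tool from outside, world axes, zero at the start; "torque": the same for the moment, N m; "opening": finger opening in m; "grip_force": force on a finger pad.
Only numpy, scipy, OpenCV 4.12 (cv2) and the standard library are available. Lean on these libraries where they do the work, as an engineer would, in place of code of your own. Each camera call takes 0.05 s, during which the arm holds its last target. There are 200 camera calls.

TASK

Take the battery pack out of the sloping charger: squeeze its two orange side buttons together while it still sits in the charger, then draw it straight out along its slope. Set it down gently, standing upright on its foot in the blue tray, and let go; leave the bottles and the orange tube rack beside the charger where they stand.

Things in the scene. Friction and masses are not known exactly. Their poses are not given: they have to be found in the camera images.
- pack_center (a point): Centre of the grey battery pack, 44 x 32 x 90 mm (own x, y, z), 0.2 to 0.4 kg. Own z runs from foot to top (each 45 mm from here). In the charger z leans 30 degrees from vertical toward the charger's front; y is level. Its buttons are on the two y faces. The pack may be held and carried by the pressed buttons.
- pack_grip (a point): Point midway between the pack's two orange buttons, 23 mm above pack_center along the pack's z, 68 mm above its foot; same axes. Each button has a 26 x 26 mm face square to y. 46 mm across both faces at rest, 35 mm with both fully pressed.
- button_left (a joint): Button on the pack's +y face: 0 released, grows to 0.0055 m fully pressed in; 3 N to start, about 6 N fully in. A hook joined to it holds the pack in the socket; it is free from 0.004 m on. Both must be pressed together.
- button_right (a joint): The same for the button on the pack's -y face.
- charger: Fixed white charger on a grey base plate 150 x 190 x 12 mm; origin on the worktop below it, front is -x and faces roughly to the robot's right. Its socket (outside 59 x 64 mm in the pack's x, y) encloses the lowest 34 mm of the pack, with 1.5 to 2 mm play each side, open along the pack's z. Two thin lamp posts at x = 65, y = +-83 mm.
- lamp (a point): Centre of the aluminium lamp bar of the charger, 32 x 190 x 22 mm (charger x, y, z), level, right above the buttons, its underside 207 mm above the worktop. A gripper pointing straight down does not fit under it; one tilted along the pack's z passes in front of it.
- tray: Fixed open blue tray, 130 x 150 x 28 mm (x, y, z), walls and floor 5 mm thick; origin at the centre of its underside on the worktop.
- tube_rack: Loose orange tube rack with capped tubes, 80 x 190 x 57 mm (x, y, z), origin at the centre of its underside; leave alone. It and the tray stand side by side in front of the charger, either way round.
- bottle_a: Loose white-capped bottle, 45 mm across, 90 mm tall, origin at the centre of its underside; farther back, on the right; leave alone.
- bottle_b: Loose white-capped bottle, 45 mm across, 90 mm tall, origin at the centre of its underside; farther back, near the middle; leave alone.
Not all that is in view belongs to the job. What is shaped like the part that bears pack_center but red is not meant.

How it is judged:
On the way, in this order (a step that is already met when the one before it is completed fails the run):
1. both buttons are pressed in by 4 mm together while the pack still sits in the charger (value of joint each of button_left, button_right above 0.004 m and distance of pack_center from where it was at the start of the episode below 0.012 m), for 0.1 s.
2. the pack is out of the charger (distance of pack_center from where it was at the start of the episode above 0.06 m), for 0.1 s.
At the end, for the whole second after the job is handed in: The pack stands on its foot on the floor of the blue tray, within its walls, within 8 degrees of upright and at rest, both buttons sprung back out (x of pack_center in the frame of tray between -0.06 and 0.06 m and y of pack_center in the frame of tray between -0.07 and 0.07 m and z of pack_center in the frame of tray between 0.04 and 0.056 m and angle between pack_center's own z axis and vertical below 0.15 rad and linear speed of pack below 0.02 m/s and value of joint each of button_left, button_right below 0.002 m); the robot touches nothing.
It fails at once if the pack strikes or is pressed on the tray with more than 60 N (contact force between pack and tray above 60 N).
It fails at once if a bottle or the tube rack is moved by more than 30 mm (distance of any of bottle_a, bottle_b, tube_rack from where it was at the start of the episode above 0.03 m).
It also fails if it takes over 42 s, if anything falls off the work surface, if the arm or the gripper's body presses on something with over 40 N, if the wrist force passes 120 N, or if a joint passes its speed limit or range.

## Working session

There is one attempt and no reset: what is moved stays moved. The work goes in short steps, Python scripts to look and compute and a tool call to move; the robot and the scene stay as the last step left them, time stands still between calls to the robot, and variables do not carry over. Pictures are saved under pics/ and viewed, at most 13 in all, crops included, and the job is handed in when it is done.

Besides the shell and the picture viewer there is one more tool, called after "Call:" by a JSON object that holds its "method" and its "body". step_arm: Moves the arm, as the interface text tells. Its arguments: {"type":"object","properties":{"commands":{"type":"array"},"grip_force":{"type":"number"}},"required":["commands"]}

```bash
mkdir -p pics; ls; python3 - <<'E'
from cell import *
import cv2
for n in("scene","top"):
    im=read_camera(n); cv2.imwrite(f"pics/{n}0.png",im[:,:,::-1]); m=camera_model(n); print(n,m)
print(observe())
E
```

```text
pics
scene {'vfov': 48.632333165681146, 'cx': 320.2581257989451, 'cy': 194.28117841021853, 'world_to_cam': array([[ 0.8201542 ,  0.57204913, -0.01033847, -0.47215999],
       [-0.42940186,  0.62737941,  0.64962229,  0.16347232],
       [ 0.37810201, -0.52835109,  0.76018682, -1.77990541],
       [ 0.        ,  0.        ,  0.        ,  1.        ]])}
top {'vfov': 54.693005997111825, 'cx': 320.1832749539026, 'cy': 203.67268249015297, 'world_to_cam': array([[ 0.02580832, -0.99964396, -0.00677386,  0.00211193],
       [ 0.97998333,  0.02396152,  0.1976323 , -0.6152711 ],
       [-0.19739963, -0.01173883,  0.98025282, -1.09758473],
       [ 0.        ,  0.        ,  0.        ,  1.        ]])}
{'time': 0.1, 'qpos': array([ 9.69998451e-01,  3.42702993e-01,  1.52487541e+00, -1.22390914e-05,
        1.27539600e+00, -1.46015390e-01]), 'qvel': array([ 0.0023736 , -0.00107974, -0.00183407, -0.00033667, -0.0009027 ,
        0.00042359]), 'joint_efforts': array([ 2.19120891e-03, -4.32001984e+01, -2.44693941e+01,  7.20994477e-02,
        5.25442546e-02, -4.35633115e-05]), 'tool_pos': array([0.23041094, 0.47135749, 0.22610462]), 'tool_rot': array([-3.14022391e+00, -1.89460761e-04,  2.68681361e+00]), 'contact_force': array([ 0.03261374,  0.34760889, -0.29309841]), 'torque': array([ 0.00034308, -0.01223198,  0.01123362]), 'grip_force': 0.0, 'opening': 0.09174783999152633}
```

View pics/scene0.png

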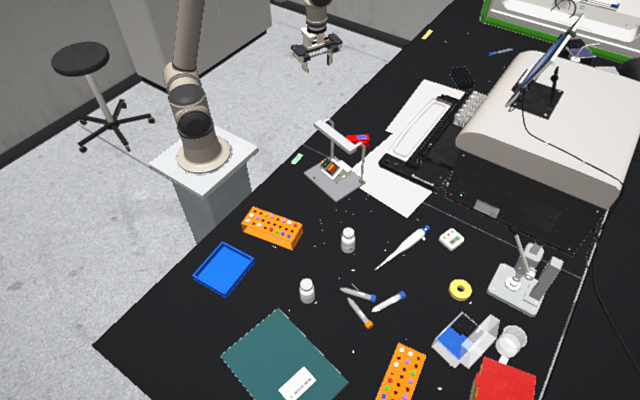

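View pics/top0.png

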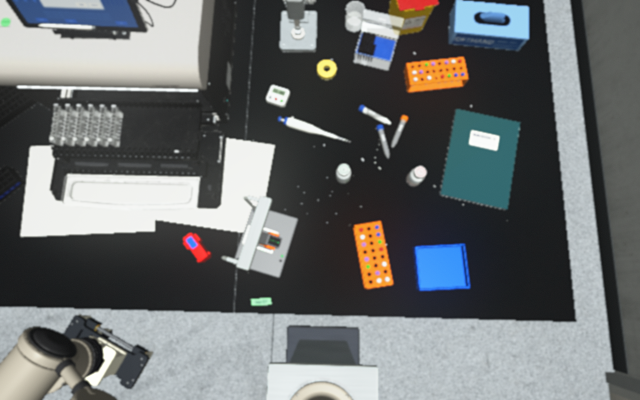

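The top view shows the charger at about (265,240), with the grey pack between orange buttons at about (271,240). The red look-alike lies at (195,247), the tube rack is at (374,255) and the tray at (442,267). The pack in the charger is the one meant: it is grey and held in a socket under the lamp. I'll confirm it in one enlarged crop.

```bash
cat > h.py <<'E'
import numpy as np, cv2
from cell import *
def ray(n,uv,m=None):
    m=m or camera_model(n); f=200/np.tan(np.radians(m["vfov"]/2)); T=m["world_to_cam"]; R=T[:3,:3]
    d=np.array([(uv[0]-m["cx"])/f,-(uv[1]-m["cy"])/f,-1.]); d=R.T@d
    return -R.T@T[:3,3], d/np.linalg.norm(d)
def plane(n,uv,z,m=None):
    o,d=ray(n,uv,m); return o+d*(z-o[2])/d[2]
def tri(rays):
    A=sum(np.eye(3)-np.outer(d,d) for o,d in rays); b=sum((np.eye(3)-np.outer(d,d))@o for o,d in rays)
    p=np.linalg.solve(A,b); return p,[np.linalg.norm(np.cross(p-o,d)) for o,d in rays]
def proj(n,p,m=None):
    m=m or camera_model(n); f=200/np.tan(np.radians(m["vfov"]/2)); c=m["world_to_cam"]@np.append(p,1)
    return np.array([m["cx"]-f*c[0]/c[2], m["cy"]+f*c[1]/c[2]])
E
python3 - <<'E'
from h import *
a=cv2.imread("pics/top0.png")[180:290,210:310]; b=cv2.imread("pics/scene0.png")[105:215,285:385]
cv2.imwrite("pics/crop0.png",np.hstack([cv2.resize(x,(400,440),interpolation=cv2.INTER_CUBIC) for x in(a,b)]))
im=cv2.imread("pics/top0.png"); h=cv2.cvtColor(im,cv2.COLOR_BGR2HSV)
k=cv2.inRange(h,(100,150,80),(125,255,255)); 
for nm,k,z,roi in(("tray",k,.028,(390,230,490,300)),("rack",cv2.inRange(h,(5,150,100),(20,255,255)),.04,(340,210,405,300))):
    mm=np.zeros_like(k); x0,y0,x1,y1=roi; mm[y0:y1,x0:x1]=k[y0:y1,x0:x1]
    c=max(cv2.findContours(mm,0,2)[0],key=cv2.contourArea); r=cv2.minAreaRect(c)
    P=np.array([plane("top",p,z) for p in cv2.boxPoints(r)]); print(nm,P.round(3),P.mean(0).round(3),np.linalg.norm(np.diff(P,axis=0),axis=1).round(3))
E
```

```text
tray [[ 0.501 -0.264  0.028]
 [ 0.514 -0.43   0.028]
 [ 0.377 -0.431  0.028]
 [ 0.364 -0.269  0.028]] [ 0.439 -0.349  0.028] [0.167 0.138 0.163]
rack [[ 0.558 -0.077  0.04 ]
 [ 0.577 -0.169  0.04 ]
 [ 0.383 -0.204  0.04 ]
 [ 0.365 -0.115  0.04 ]] [ 0.471 -0.141  0.04 ] [0.094 0.197 0.091]
```

View pics/crop0.png

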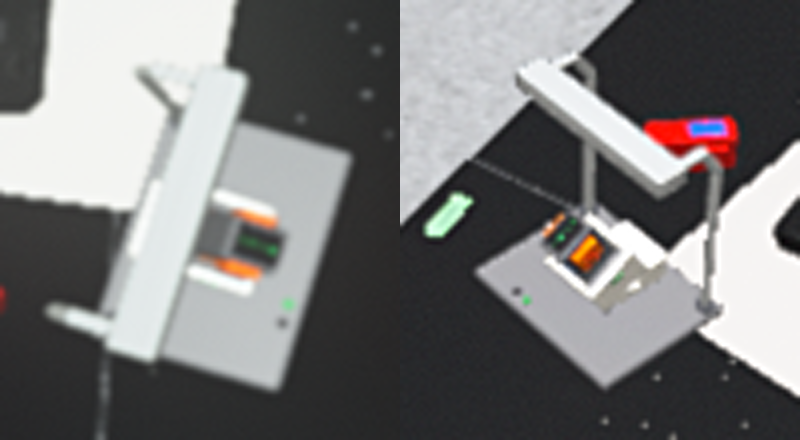

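The crop confirms it. The grey pack sits in the white socket with orange buttons at top px (275,234) and (270,247), and the red one lies on the table behind the charger. Next I'll measure the charger frame.

```bash
python3 - <<'E'
from h import *
t=lambda u,v:(210+u/4,180+v/4); s=lambda u,v:(285+(u-400)/4,105+v/4)
pr=lambda n,*a:print(n,*[np.round(x,3) for x in a])
A,B=[plane("top",t(*p),.012) for p in((352,155),(279,390))]; pr("plate front top",A,B,np.linalg.norm(A-B))
A2,B2=[plane("scene",s(*p),.012) for p in((475,270),(607,387))]; pr("plate front scene",A2,B2,np.linalg.norm(A2-B2))
C=plane("scene",s(720,308),.012);pr("back corner",C)
L=[plane("top",t(*p),.229) for p in((205,68),(247,74),(158,361),(107,349))]; pr("lamp top",*L,np.mean(L,0))
L=[plane("scene",s(*p),.229) for p in((517,72),(545,58),(690,180),(660,188))]; pr("lamp sc",*L,np.mean(L,0))
# pack: top face corner/centre, near button centre
pr("packtop",*tri([ray("top",t(262,244)),ray("scene",s(569,233))]))
pr("btn",*tri([ray("top",t(242,270)),ray("scene",s(586,252))]))
E
```

```text
plate front top [0.576 0.086 0.012] [0.395 0.134 0.012] 0.187
plate front scene [0.404 0.136 0.012] [0.588 0.087 0.012] 0.19
back corner [0.622 0.226 0.012]
lamp top [0.595 0.167 0.229] [0.592 0.14  0.229] [0.409 0.186 0.229] [0.416 0.218 0.229] [0.503 0.178 0.229]
lamp sc [0.422 0.188 0.229] [0.431 0.217 0.229] [0.618 0.157 0.229] [0.603 0.136 0.229] [0.519 0.174 0.229]
packtop [0.5   0.145 0.108] [0.006 0.006]
btn [0.491 0.171 0.054] [0.014 0.014]
```

```bash
cat >> h.py <<'E'
from scipy.spatial.transform import Rotation as Ro
def target(yaw,tilt):
    """tool rotation: z along -pack z; yaw = charger x-axis angle; y = -charger y"""
    cx=np.array([np.cos(yaw),np.sin(yaw),0]); cy=np.array([-np.sin(yaw),np.cos(yaw),0])
    zp=np.cos(tilt)*np.array([0,0,1])-np.sin(tilt)*cx
    z=-zp; y=-cy; return Ro.from_matrix(np.c_[np.cross(y,z),y,z])
def togo(p,R):
    o=observe(); r=(R*Ro.from_euler("xyz",o["tool_rot"]).inv()).as_rotvec()
    print("t",round(o["time"],2),"shift cm",((np.array(p)-o["tool_pos"])*100).round(2),"turn",r.round(4),"at",o["tool_pos"].round(4))
E
python3 -c "
from h import *
togo((.47,.03,.29),target(np.radians(75),np.radians(30)))"
```

```text
t 0.1 shift cm [ 23.96 -44.14   6.39] turn [ 0.5161  0.2333 -1.3445] at [0.2304 0.4714 0.2261]
```

Call:
{"method": "step_arm", "body": {"commands": [[1,0,0,4,0.04,0.02,-0.11],[1,2,-4,8,0.09,0.04,-0.225],[1,4,-7,11,0.13,0.06,-0.34],[1,6,-11,13,0.175,0.08,-0.455],[1,8,-14.5,13,0.22,0.1,-0.56]]}}

```text
time: 0.52
tool_pos: [0.2987, 0.349, 0.3538]
tool_rot: [3.04, -0.221, 2.132]
contact_force: [1.7, -0.7, 0.3]
opening: 0.0917
grip_force: 0.0
```

Call:
{"method": "step_arm", "body": {"commands": [[1,2,-3.8,0,0.04,0.02,-0.11],[1,4,-7.5,0,0.09,0.04,-0.225],[1,6,-11,0,0.13,0.06,-0.34],[1,8,-14.5,0,0.175,0.08,-0.455],[1,10,-18,0,0.22,0.1,-0.56]]}}

```text
time: 0.93
tool_pos: [0.3984, 0.1673, 0.3512]
tool_rot: [3.083, -0.457, 1.553]
contact_force: [0.8, 0.8, 0.2]
opening: 0.0919
grip_force: 0.0
```

```bash
python3 -c "
from h import *
togo((.47,.03,.29),target(np.radians(75),np.radians(30)))"
```

```text
t 0.93 shift cm [  7.16 -13.73  -6.12] turn [ 0.0736  0.042  -0.2166] at [0.3984 0.1673 0.3512]
```

Call:
{"method": "step_arm", "body": {"commands": [[1,2,-4,-1,0.03,0.015,-0.09],[1,4,-8,-3,0.06,0.03,-0.18],[1,6,-11.6,-6.6,0.075,0.035,-0.22],[1,6,-11.6,-6.6,0.075,0.035,-0.22]]}}

```text
time: 1.27
tool_pos: [0.4583, 0.0499, 0.2825]
tool_rot: [3.137, -0.524, 1.308]
contact_force: [0.3, -0.7, -0.2]
opening: 0.0917
grip_force: 0.0
```

```bash
python3 - <<'E'
from h import *
import pickle
togo((.47,.03,.29),target(np.radians(75),np.radians(30)))
m=camera_model("wrist"); im=read_camera("wrist"); pickle.dump(m,open("w1.pkl","wb")); cv2.imwrite("pics/w1.png",im[:,:,::-1]); print(m)
E
```

```text
t 1.27 shift cm [ 1.17 -1.99  0.75] turn [0.0009 0.0042 0.0036] at [0.4583 0.0499 0.2825]
{'vfov': 62.17952693355318, 'cx': 313.7449804835556, 'cy': 196.31612943687713, 'world_to_cam': array([[ 0.96485528, -0.26272505,  0.00546231, -0.43048014],
       [ 0.25150203,  0.92926448,  0.27058132, -0.26372237],
       [-0.07616442, -0.25969804,  0.96268162, -0.39371554],
       [ 0.        ,  0.        ,  0.        ,  1.        ]])}
```

View pics/w1.png

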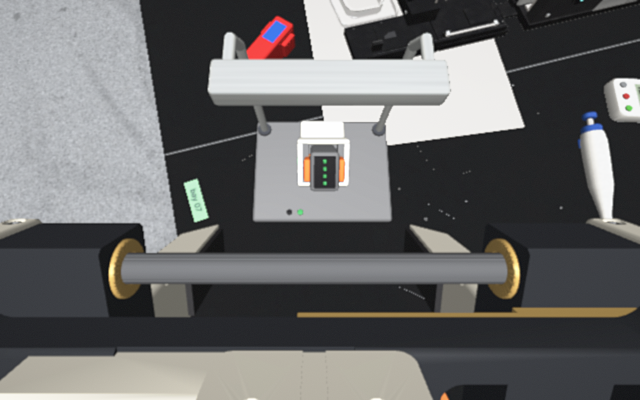

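The wrist view shows the pack's top face at about (324,172), with orange buttons at (307,170) and (341,170). The lamp bar spans (210,75) to (449,85), and the plate's front corners are (254,221) and (391,221). I'll measure from this view.

```bash
python3 - <<'E'
from h import *
import pickle
m=pickle.load(open("w1.pkl","rb")); im=cv2.imread("pics/w1.png")
T=m["world_to_cam"]; print("cam",(-T[:3,:3].T@T[:3,3]).round(3))
pr=lambda n,*a:print(n,*[np.round(x,4) for x in a])
A,B=[plane("wrist",p,.012,m) for p in((253.5,221),(391.5,221))]; pr("plate",A,B,(A+B)/2,np.linalg.norm(A-B),np.degrees(np.arctan2(*(B-A)[1::-1])))
F=[plane("wrist",p,.207,m) for p in((210,94),(448.5,104))]; G=[plane("wrist",p,.229,m) for p in((213,59),(446,65))]
pr("lamp under front",*F,np.linalg.norm(F[1]-F[0]),np.degrees(np.arctan2(*(F[1]-F[0])[1::-1]))); pr("lamp top back",*G,np.linalg.norm(G[1]-G[0]))
h=cv2.cvtColor(im,cv2.COLOR_BGR2HSV); k=cv2.inRange(h,(5,150,120),(20,255,255)); k[:120]=0;k[200:]=0;k[:,:280]=0;k[:,370:]=0
n,l,st,c=cv2.connectedComponentsWithStats(k); print(st[1:],c[1:].round(1))
cv2.imwrite("pics/w1c.png",cv2.resize(im[110:230,240:400],(800,600),interpolation=cv2.INTER_CUBIC))
E
```

```text
cam [0.452 0.03  0.453]
plate [0.3989 0.1365 0.012 ] [0.5791 0.0876 0.012 ] [0.489 0.112 0.012] 0.1866 -15.1687
lamp under front [0.4104 0.2051 0.207 ] [0.6011 0.144  0.207 ] 0.2002 -17.755
lamp top back [0.4221 0.2198 0.229 ] [0.5986 0.1668 0.229 ] 0.1843
[[304 157   6  24 138]
 [339 157   5  24 102]] [[306.6 168.7]
 [341.1 169.4]]
```

View pics/w1c.png

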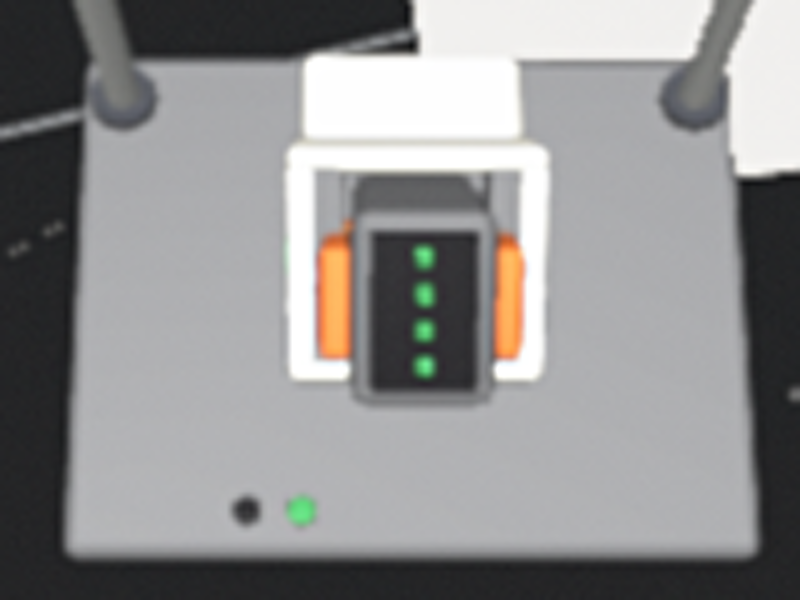

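The top face spans crop (353–495, 213–403), centred at px (324.8,171.4). That puts the top centre near (0.500,0.150,0.101), which agrees with the two-view estimate. I'll move to 6 cm above it on the pack's axis and look again.

Call:
{"method": "step_arm", "body": {"commands": [[1,0.5,2,-3.2,0,0,0],[1,1,4.5,-6.6,0,0,0],[1,1.5,6.8,-10,0,0,0],[1,2.2,9.1,-13.7,0,0,0],[1,2.2,9.1,-13.7,0,0,0]]}}

```text
time: 1.73
tool_pos: [0.4765, 0.1475, 0.1428]
tool_rot: [-3.138, -0.523, 1.313]
contact_force: [-1.2, -0.0, -1.1]
opening: 0.092
grip_force: 0.0
```

Call:
{"method": "step_arm", "body": {"commands": [[1,0,0,0,0,0,0],[1,0,0,0,0,0,0]]}}

```text
time: 1.9
tool_pos: [0.4804, 0.1444, 0.1487]
tool_rot: [3.133, -0.524, 1.317]
contact_force: [-0.1, -0.9, 0.4]
opening: 0.0919
grip_force: 0.0
```

```bash
python3 - <<'E'
from h import *
import pickle
togo((.492,.121,.1526),target(np.radians(75),np.radians(30)))
m=camera_model("wrist"); im=read_camera("wrist"); pickle.dump(m,open("w2.pkl","wb")); cv2.imwrite("pics/w2.png",im[:,:,::-1])
h=cv2.cvtColor(im[:,:,::-1].copy(),cv2.COLOR_BGR2HSV); k=cv2.inRange(h,(40,80,80),(85,255,255))
n,l,st,c=cv2.connectedComponentsWithStats(k)
for s,q in zip(st[1:],c[1:]): 
    if s[4]>8: print(s,q.round(1))
E
```

```text
t 1.9 shift cm [ 1.16 -2.34  0.39] turn [ 0.0014  0.0075 -0.0034] at [0.4804 0.1444 0.1487]
[337 225   6   7  42] [339.5 228. ]
[336 237   7   8  50] [338.9 240.4]
[336 249   6   4  23] [338.6 250.6]
[293 283   8   6  38] [296.5 285.2]
```

View pics/w2.png

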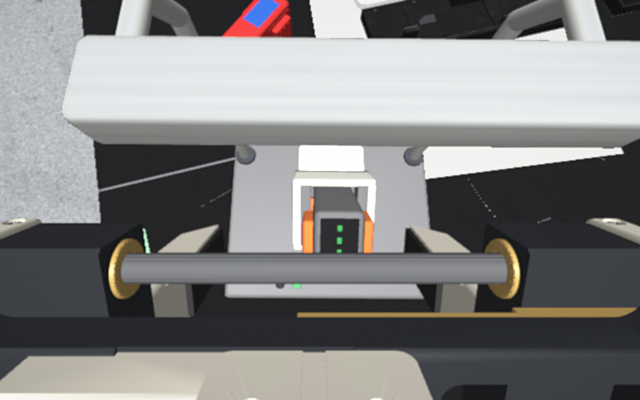

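The second wrist view shows the green dots at (339.5,228) and (338.9,240.4), with the buttons at about (308,230) and (369,232). I'll triangulate these with the first wrist view.

```bash
python3 - <<'E'
from h import *
import pickle
a,b=[pickle.load(open(f"w{i}.pkl","rb")) for i in(1,2)]
im1,im2=[cv2.imread(f"pics/w{i}.png") for i in(1,2)]
k=cv2.inRange(cv2.cvtColor(im1,cv2.COLOR_BGR2HSV),(40,80,80),(85,255,255));k[:140]=0;k[195:]=0;k[:,:300]=0;k[:,350:]=0
d1=cv2.connectedComponentsWithStats(k)[3][1:]; print(d1.round(1))
d2=[(339.5,228),(338.9,240.4)]
R=target(np.radians(75),np.radians(30)); P=[]
for u,v in zip(d1,d2):
    p,e=tri([ray("wrist",u,a),ray("wrist",v,b)]); P.append(p); print(p.round(4),np.round(e,4))
g=P[1]-P[0]; print("gap",g.round(4),np.linalg.norm(g))
# button rows in view 2: orange extents
k=cv2.inRange(cv2.cvtColor(im2,cv2.COLOR_BGR2HSV),(5,150,120),(20,255,255));k[:,:280]=0;k[:,400:]=0;k[260:]=0;k[:190]=0
print(cv2.connectedComponentsWithStats(k)[2][1:])
g2=cv2.cvtColor(im2,cv2.COLOR_BGR2GRAY); print(g2[240,296:384]); print(g2[205:256,345])
E
```

```text
[[324.4 161. ]
 [324.5 168.5]
 [324.5 175.8]
 [324.5 182.8]]
[0.4995 0.1547 0.1196] [0. 0.]
[0.4978 0.1481 0.1146] [0.0002 0.0002]
gap [-0.0017 -0.0066 -0.005 ] 0.008431917902988355
[[303 197  11  56 452]
 [364 212   9  41 293]]
[255 255 255 255 239 153 125 157 178 188 190 190 190 190 192 188 156  99
 101 131 145 152 157 136  86  48  46  47  45  46  46  46  46  47  46  46
  47  47  44  40  73 139 165 167 161 133  84  47  43  46  45  46  46  46
  46  47  46  46  47  47  42  53  98 142 152 143 126 112 159 184 190 189
 189 188 185 172 161 175 184 184 184 184 184 184 183 183 183 183]
[101 100 101 101 101 108 126 147 162 166 168 169 159 121  65  44  45  47
  48  47  47  44  46  46  46  45  45  46  47  46  46  47  46  47  46  46
  47  46  44  45  46  46  45  45  46  45  44  50  71  93 111]
```

Call:
{"method": "step_arm", "body": {"commands": [[1,0.7,-1.2,0,0.001,0.0075,-0.0035],[1,1.3,-1.4,-1.4,0.001,0.0075,-0.0035],[1,1.3,-1.4,-1.4,0.001,0.0075,-0.0035],[1,1.3,-1.4,-1.4,0.001,0.0075,-0.0035]]}}

```text
time: 2.28
tool_pos: [0.4937, 0.129, 0.1347]
tool_rot: [-3.142, -0.523, 1.306]
contact_force: [0.2, 0.7, 0.4]
opening: 0.0918
grip_force: 0.0
```

```bash
python3 - <<'E'
from h import *
R=target(np.radians(75.2),np.radians(30)); togo((.502,.163,.0765),R)
o=observe(); print("err off axis (tool frame)",R.inv().apply(np.array((.502,.163,.0765))-o["tool_pos"]).round(4))
E
```

```text
t 2.28 shift cm [ 0.83  3.4  -5.82] turn [ 0.0005 -0.0001  0.0062] at [0.4937 0.129  0.1347]
err off axis (tool frame) [ 0.0012 -0.0007  0.0679]
```

Call:
{"method": "step_arm", "body": {"commands": [[1,0.2,0.8,-1.4,0,0,0.005],[1,0.4,1.7,-2.9,0,0,0.005],[1,0.6,2.6,-4.4,0,0,0.005],[1,0.8,3.4,-5.8,0,0,0.005],[1,0.8,3.4,-5.8,0,0,0.005]]}}

```text
time: 2.7
tool_pos: [0.5, 0.165, 0.075]
tool_rot: [-3.138, -0.523, 1.312]
contact_force: [-0.5, -0.1, -0.2]
opening: 0.0918
grip_force: 0.0
```

```bash
python3 - <<'E'
from h import *
R=target(np.radians(75.2),np.radians(30)); togo((.502,.163,.0765),R)
im=read_camera("scene")[:,:,::-1]; w=read_camera("wrist")[:,:,::-1]
cv2.imwrite("pics/g1.png",np.hstack([cv2.resize(im[100:220,270:400],(400,370),interpolation=cv2.INTER_CUBIC),cv2.resize(w[130:316,220:421],(400,370))]))
E
```

```text
t 2.7 shift cm [ 0.2  -0.2   0.15] turn [-0.0003 -0.0035 -0.0014] at [0.5   0.165 0.075]
```

View pics/g1.png

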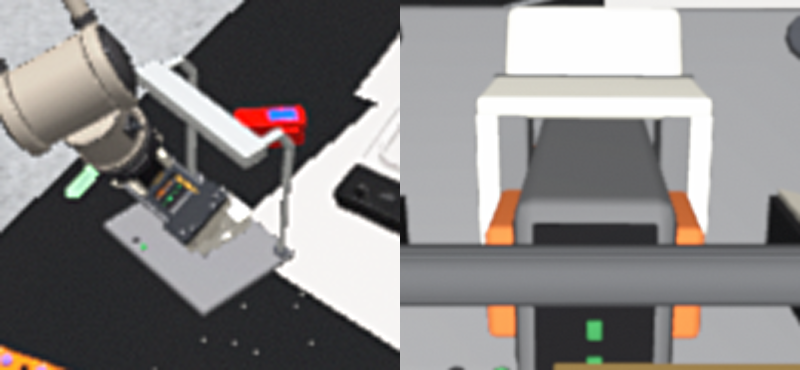

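The fingers straddle the orange buttons, with the pack centred at crop x≈594 and the fingers' mid at about 587. I'll shift 2 mm sideways and then squeeze.

Call:
{"method": "step_arm", "body": {"commands": [[1,0.2,-0.1,0.1,0,0,0],[1,0.2,-0.1,0.1,0,0,0],[0.5,0.2,-0.1,0.1,0,0,0],[0.5,0.2,-0.1,0.1,0,0,0],[0.5,0.2,-0.1,0.1,0,0,0]], "grip_force": 25}}

```text
time: 3.22
tool_pos: [0.5032, 0.1631, 0.0774]
tool_rot: [3.142, -0.523, 1.313]
contact_force: [-0.5, 0.7, 0.4]
opening: 0.076
grip_force: 0.0
```

Call:
{"method": "step_arm", "body": {"commands": [[0.2,0,0,0,0,0,0],[0.2,0,0,0,0,0,0],[0.2,0,0,0,0,0,0],[0.2,0,0,0,0,0,0],[0.2,0,0,0,0,0,0]]}}

```text
time: 3.63
tool_pos: [0.5028, 0.1634, 0.077]
tool_rot: [-3.14, -0.523, 1.313]
contact_force: [-0.0, -0.2, 1.3]
opening: 0.043
grip_force: 3.9
```

Call:
{"method": "step_arm", "body": {"commands": [[0.2,0,0,0,0,0,0],[0.2,0,0,0,0,0,0],[0.2,0,0,0,0,0,0],[0.2,0,0,0,0,0,0],[0.2,0,0,0,0,0,0]]}}

```text
time: 4.05
tool_pos: [0.5027, 0.1633, 0.0772]
tool_rot: [-3.141, -0.523, 1.313]
contact_force: [-3.2, -3.5, 5.8]
opening: 0.0327
grip_force: 25.0
```

Call:
{"method": "step_arm", "body": {"commands": [[0.2,0,0,0,0,0,0],[0.2,0,0,0,0,0,0],[0.2,-0.04,-0.15,0.26,0,0,0],[0.2,-0.08,-0.29,0.52,0,0,0],[0.2,-0.13,-0.48,0.87,0,0,0]]}}

```text
time: 4.47
tool_pos: [0.5015, 0.1585, 0.0855]
tool_rot: [-3.14, -0.523, 1.312]
contact_force: [0.2, 2.2, -3.2]
opening: 0.0324
grip_force: 25.0
```

```bash
python3 - <<'E'
from h import *
o=observe();print({k:np.round(o[k],3) for k in("tool_pos","contact_force","torque","opening","grip_force")})
w=read_camera("wrist")[:,:,::-1]; cv2.imwrite("pics/g2.png",cv2.resize(w[130:316,220:421],(600,555)))
E
```

```text
{'tool_pos': array([0.502, 0.159, 0.086]), 'contact_force': array([ 0.159,  2.23 , -3.225]), 'torque': array([-0.327,  0.124, -0.001]), 'opening': np.float64(0.032), 'grip_force': np.float64(24.994)}
```

View pics/g2.png

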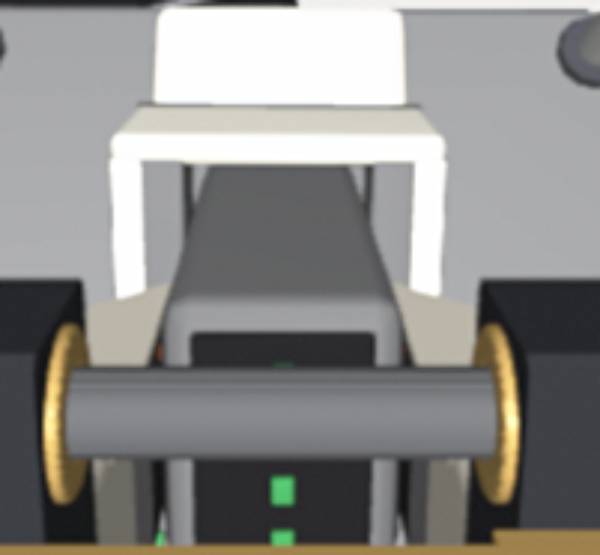

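Call:
{"method": "step_arm", "body": {"commands": [[0.2,-0.2,-0.75,1.3,0,0,0],[0.2,-0.4,-1.5,2.7,0,0,0],[0.2,-0.65,-2.4,4.3,0,0,0],[0.2,-0.9,-3.4,6.1,0,0,0],[0.2,-1.2,-4.4,7.9,0,0,0]]}}

```text
time: 4.93
tool_pos: [0.4893, 0.1137, 0.1652]
tool_rot: [-3.141, -0.522, 1.313]
contact_force: [0.4, 0.6, -3.2]
opening: 0.0324
grip_force: 25.0
```

Call:
{"method": "step_arm", "body": {"commands": [[0.2,-0.2,-0.7,1.4,0,0,0],[0.2,-0.4,-1.5,2.7,0,0,0],[0.2,-0.65,-2.4,4.3,0,0,0],[0.2,-0.9,-3.4,6.1,0,0,0],[0.2,-0.9,-3.4,6.1,0,0,0]]}}

```text
time: 5.35
tool_pos: [0.4821, 0.0786, 0.2284]
tool_rot: [3.135, -0.522, 1.314]
contact_force: [1.3, 0.2, -3.0]
opening: 0.0324
grip_force: 25.0
```

```bash
python3 - <<'E'
from h import *
togo((.44,-.345,.26),target(np.radians(75.2),0))
o=observe();print(o["qpos"].round(2),o["contact_force"].round(1),o["opening"])
im=read_camera("top"); cv2.imwrite("pics/t2.png",cv2.resize(im[150:320,200:500,::-1],(800,453)))
E
```

```text
t 5.35 shift cm [ -4.21 -42.36   3.16] turn [-5.031e-01  1.387e-01 -3.000e-04] at [0.4821 0.0786 0.2284]
[-0.34  0.24  1.79  0.56  1.21 -0.31] [ 1.3  0.2 -3. ] 0.03244980523242661
```

View pics/t2.png

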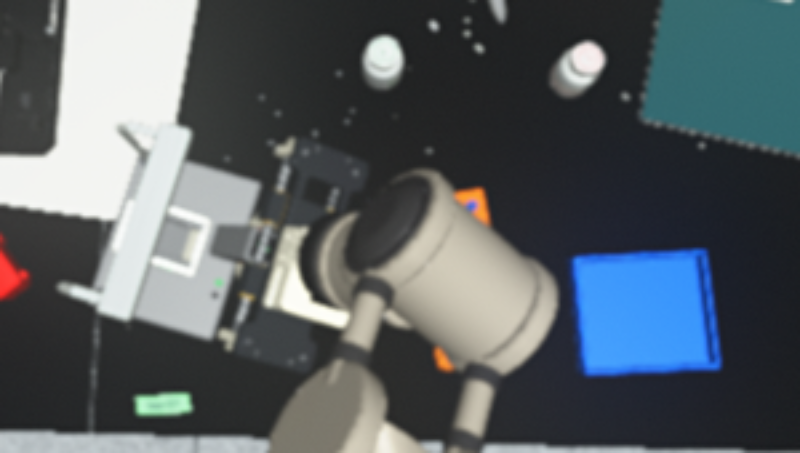

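The pack is out: the socket at crop (182,242) is empty and the pack hangs in the gripper. The tray is clear at crop (647,312). I'll carry it over and bring it upright.

Call:
{"method": "step_arm", "body": {"commands": [[0.2,-0.3,-2,1,-0.07,0.02,0],[0.2,-0.8,-5,2,-0.15,0.04,0],[0.2,-1.2,-8.5,3,-0.23,0.062,0],[0.2,-1.6,-12,3,-0.31,0.085,0],[0.2,-2,-16,3,-0.39,0.107,0]]}}

```text
time: 5.82
tool_pos: [0.4606, -0.08, 0.2555]
tool_rot: [-3.137, -0.115, 1.313]
contact_force: [1.0, 0.6, -4.3]
opening: 0.032
grip_force: 25.0
```

Call:
{"method": "step_arm", "body": {"commands": [[0.2,-0.4,-4,0,-0.06,0.016,0],[0.2,-0.8,-8,0,-0.11,0.03,0],[0.2,-1.2,-12,0,-0.11,0.03,0],[0.2,-1.6,-16,0,-0.11,0.03,0],[0.2,-2,-20,0,-0.11,0.03,0]]}}

```text
time: 6.23
tool_pos: [0.4405, -0.2801, 0.254]
tool_rot: [-3.135, -0.006, 1.313]
contact_force: [1.2, 0.4, -2.9]
opening: 0.0325
grip_force: 25.0
```

Call:
{"method": "step_arm", "body": {"commands": [[0.2,-0.1,-2.5,0,0,0,0],[0.2,-0.2,-4.5,0,0,0,0],[0.2,-0.2,-5.5,0,0,0,0],[0.2,-0.2,-5.5,0,0,0,0]]}}

```text
time: 6.57
tool_pos: [0.4385, -0.3355, 0.2538]
tool_rot: [-3.134, -0.006, 1.31]
contact_force: [0.0, 0.5, -4.1]
opening: 0.0326
grip_force: 25.0
```

```bash
python3 - <<'E'
from h import *
import pickle
togo((.44,-.345,.26),target(np.radians(75.2),0))
m=camera_model("wrist"); w=read_camera("wrist")[:,:,::-1]; pickle.dump(m,open("w3.pkl","wb")); cv2.imwrite("pics/w3.png",w)
t=cv2.imread("pics/top0.png")
f=lambda u,v:(200+u*3/8,150+v*3/8)
P=[plane("top",f(*q),.028) for q in((707,249),(721,367),(586,375),(572,257))]; print(np.round(P,3),np.mean(P,0).round(3)); print(observe()["contact_force"].round(1))
E
```

```text
t 6.57 shift cm [ 0.15 -0.95  0.62] turn [-0.0076 -0.0054  0.0026] at [ 0.4385 -0.3355  0.2538]
[[ 0.51  -0.422  0.028]
 [ 0.38  -0.431  0.028]
 [ 0.368 -0.282  0.028]
 [ 0.497 -0.27   0.028]] [ 0.439 -0.351  0.028]
[-0.7  0.6 -3.1]
```

View pics/w3.png

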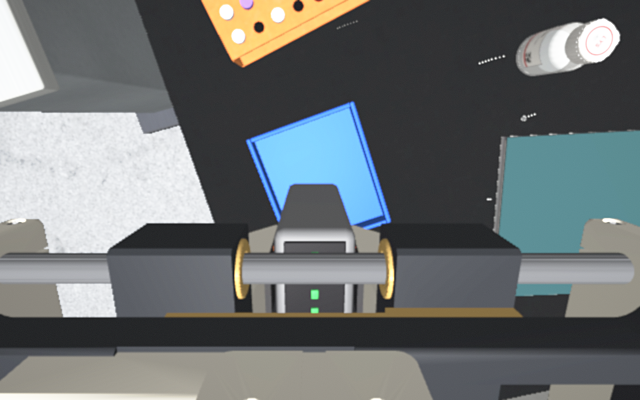

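The upright pack hangs over the tray, whose visible corners are (248,141), (353,103) and (389,221); the rack and bottle are clear of it. I'll lower it fast at first, then gently.

Call:
{"method": "step_arm", "body": {"commands": [[0.2,0.1,-1.2,-3.5,-0.007,-0.005,0],[0.2,0.1,-1.2,-7.5,-0.007,-0.005,0],[0.2,0.1,-1.2,-11.5,-0.007,-0.005,0],[0.2,0.1,-1.2,-15,-0.007,-0.005,0],[0.2,0.1,-1.2,-17,-0.007,-0.005,0]]}}

```text
time: 7.03
tool_pos: [0.4385, -0.3426, 0.0816]
tool_rot: [-3.138, -0.003, 1.313]
contact_force: [-0.5, 0.9, -3.3]
opening: 0.032
grip_force: 25.0
```

Call:
{"method": "step_arm", "body": {"commands": [[0.2,0,0,-0.4,0,0,0],[0.2,0,0,-0.8,0,0,0],[0.2,0,0,-1.1,0,0,0],[0.2,0,0,-1.4,0,0,0]]}}

```text
time: 7.37
tool_pos: [0.4409, -0.3468, 0.0733]
tool_rot: [3.137, 0.003, 1.312]
contact_force: [-0.6, 0.0, -3.3]
opening: 0.0328
grip_force: 25.0
```

Call:
{"method": "step_arm", "body": {"commands": [[0.2,0,0,-0.1,0,0,0],[0.2,0,0,-0.2,0,0,0],[0.2,0,0,-0.3,0,0,0]]}}

```text
time: 7.62
tool_pos: [0.4401, -0.3468, 0.0695]
tool_rot: [3.139, 0.002, 1.311]
contact_force: [-0.2, -0.4, -2.9]
opening: 0.0324
grip_force: 25.0
```

Still 3 N, so the force is only the pack's weight. I'll continue down slowly.

Call:
{"method": "step_arm", "body": {"commands": [[0.2,0,0,-0.15,0,0,0],[0.2,0,0,-0.3,0,0,0],[0.2,0,0,-0.45,0,0,0],[0.2,0,0,-0.6,0,0,0],[0.2,0,0,-0.6,0,0,0]]}}

```text
time: 8.03
tool_pos: [0.4396, -0.3463, 0.0623]
tool_rot: [3.141, 0.0, 1.311]
contact_force: [-0.5, -0.2, -3.5]
opening: 0.0328
grip_force: 25.0
```

Call:
{"method": "step_arm", "body": {"commands": [[0.2,0,0,-0.1,0,0,0],[0.2,0,0,-0.2,0,0,0],[0.2,0,0,-0.3,0,0,0],[0.2,0,0,-0.3,0,0,0]]}}

```text
time: 8.37
tool_pos: [0.4396, -0.3464, 0.0594]
tool_rot: [3.141, 0.001, 1.311]
contact_force: [0.3, 0.4, -3.5]
opening: 0.0325
grip_force: 25.0
```

Call:
{"method": "step_arm", "body": {"commands": [[0.2,0,0,-0.1,0,0,0],[0.2,0,0,-0.2,0,0,0],[0.2,0,0,-0.2,0,0,0]]}}

```text
time: 8.62
tool_pos: [0.4397, -0.3464, 0.0575]
tool_rot: [3.14, 0.001, 1.311]
contact_force: [-0.8, -0.2, -2.9]
opening: 0.0324
grip_force: 25.0
```

Call:
{"method": "step_arm", "body": {"commands": [[0.2,0,0,-0.1,0,0,0],[0.2,0,0,-0.2,0,0,0],[0.2,0,0,-0.2,0,0,0]]}}

```text
time: 8.87
tool_pos: [0.4398, -0.3466, 0.0559]
tool_rot: [3.14, 0.001, 1.311]
contact_force: [-0.9, 0.4, -0.2]
opening: 0.0322
grip_force: 25.0
```

The force has gone from -3 to about 0, so the foot has touched down. I'll press half a millimetre more, then open.

Call:
{"method": "step_arm", "body": {"commands": [[0.2,0,0,-0.05,0,0,0],[0.2,0,0,-0.05,0,0,0]]}}

```text
time: 9.03
tool_pos: [0.4398, -0.3467, 0.0559]
tool_rot: [3.14, 0.001, 1.311]
contact_force: [-1.8, 1.4, 4.2]
opening: 0.0324
grip_force: 25.0
```

Call:
{"method": "step_arm", "body": {"commands": [[0.42,0,0,0,0,0,0],[0.48,0,0,0,0,0,0],[0.6,0,0,0,0,0,0],[0.8,0,0,0,0,0,0],[1,0,0,0,0,0,0]]}}

```text
time: 9.45
tool_pos: [0.4399, -0.3466, 0.0551]
tool_rot: [3.14, 0.001, 1.311]
contact_force: [-0.0, 0.2, -0.3]
opening: 0.0595
grip_force: 0.0
```

Call:
{"method": "step_arm", "body": {"commands": [[1,0,0,0,0,0,0],[1,0,0,0,0,0,0],[1,0,0,0,0,0,0],[1,0,0,0,0,0,0],[1,0,0,0,0,0,0]]}}

```text
time: 9.87
tool_pos: [0.4397, -0.3465, 0.0552]
tool_rot: [3.14, 0.001, 1.311]
contact_force: [0.3, -0.7, -0.2]
opening: 0.0903
grip_force: 0.0
```

Call:
{"method": "step_arm", "body": {"commands": [[1,0,0,1,0,0,0],[1,0,0,3,0,0,0],[1,0,0,6,0,0,0],[1,0,0,10,0,0,0],[1,0,0,14,0,0,0]]}}

```text
time: 10.28
tool_pos: [0.4392, -0.346, 0.197]
tool_rot: [3.141, 0.0, 1.311]
contact_force: [1.1, -0.7, -0.4]
opening: 0.0917
grip_force: 0.0
```

Call:
{"method": "step_arm", "body": {"commands": [[1,-1,3,3,0,0,0],[1,-2,6,4,0,0,0],[1,-3,9,5,0,0,0],[1,-3,12,5,0,0,0],[1,-3,12,5,0,0,0]]}}

```text
time: 10.7
tool_pos: [0.4091, -0.2224, 0.2471]
tool_rot: [3.139, -0.0, 1.314]
contact_force: [1.2, 0.2, -0.3]
opening: 0.0917
grip_force: 0.0
```

```bash
python3 - <<'E'
from h import *
a=read_camera("top")[:,:,::-1]; b=read_camera("scene")[:,:,::-1]
cv2.imwrite("pics/end.png",np.hstack([cv2.resize(x,(400,400),interpolation=cv2.INTER_CUBIC) for x in (a[200:310,390:500],b[215:315,175:275])]))
o=observe(); print(o["time"],o["contact_force"].round(1),o["opening"])
E
```

```text
10.8 [-0.3  0.2  0.6] 0.0919594375186547
```

View pics/end.png

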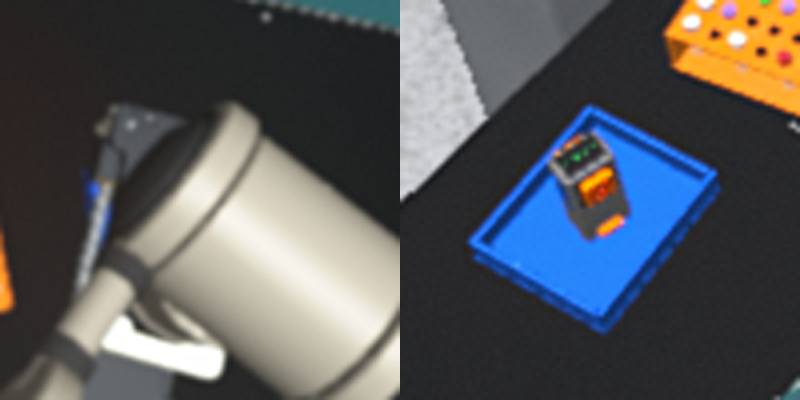

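The scene crop shows the pack standing in the tray at about (595,185), with its buttons sprung out and the arm clear. I'll hand in.

```bash
python3 -c "
from cell import *
print(hand_in())"
```

```text
the job is handed in; nothing more can be done
None
```

I drew the pack out of the charger with both buttons pressed and stood it upright in the blue tray. I then let go and handed the job in at about 11 s; the hand-in returned no verdict, and the last camera view shows the pack standing with its buttons out and the arm clear.

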